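# Open the sliding-lid board box

### The job

We need the circuit boards, which are in the grey box with the blue sliding lid. Lift the handle end of the blue lid over the stop lip, slide the lid out of its grooves, and lay it flat, handle up, on the dark green mat without dropping it. Leave the yellow lid shut.

Things in the scene. Friction and masses are not known exactly. Their poses are not given: they have to be found in the camera images.
- blue_lid: Blue plate 148 (x) x 80 (y) x 5 mm, 0.12 kg, loose. Origin: centre of its underside; +x to its back end, z up. Shut, axes as blue_box, underside 34 mm above the table, 1 to 1.5 mm play all round. Roofs 6 mm above its top hold its long edges over the rear 37 mm only: the front (handle) end can rise 20 mm. Raise it 8 mm or more, slide it 40 mm or more towards box -x; then it is free to lift away.
- blue_lid_handle (a point): Grip point of the blue lid's black handle, a rib 40 mm long (lid x), 16 mm wide (lid y: grip across this), 30 mm tall above the lid's top. The point is on the rib's middle line, 38 mm from the lid's centre towards the front end (lid -x), 20 mm above the lid's top, 25 mm above its underside; axes as the lid's.
- blue_box: Grey plastic box of the blue lid, 160 (x) x 96 (y) x 50 mm high, fixed. Origin: centre of its underside, on the table; -x is its front, the end with the stop lip and the lid's handle, roughly facing the robot. The lip and the side guides rise 7 mm above the shut lid's underside (2 mm above its top). The black groove roofs at the rear are the highest part.
- mat: Dark green flat mat with a thin yellow border line, 200 (x) x 140 (y) x 3 mm, fixed on the table. Origin: centre of its underside; z up. (Not to be bumped while carrying: a tall carton of tubes stands fixed behind the work; its nearest upright corner is at about x = 0.59, y = 0.11 m in the robot's frame, and its walls run back from there to both sides. Carry the lid past on the robot's side of it.)
- yellow_lid_handle (a point): Grip point of the black handle on the yellow lid of the other box, which is of the same make and size; placed on that lid as blue_lid_handle is on the blue one. To be left alone.

How it is judged:
On the way:
1. the handle end of the blue lid is lifted over the stop lip (handle at least 5 mm above its shut height) while the lid's back end is still in the grooves (z of blue_lid_handle in the frame of blue_box above 0.064 m and x of blue_lid in the frame of blue_box above -0.034 m), for 0.05 s.
At the end, for the whole second after the job is handed in: The blue lid lies flat on the green mat, handle up (within 0.1 rad of level, underside no more than 6 mm above the mat's top), its centre within 45 mm of the mat's centre along each of the mat's sides, and the yellow lid is still shut (its handle within 12 mm of where it was) (x of blue_lid in the frame of mat between -0.045 and 0.045 m and y of blue_lid in the frame of mat between -0.045 and 0.045 m and z of blue_lid in the frame of mat between -0.002 and 0.009 m and angle between blue_lid's own z axis and vertical below 0.1 rad and distance of yellow_lid_handle from where it was at the start of the episode below 0.012 m); the robot touches nothing.
It fails at once if the yellow lid is pulled about (its handle moves more than 15 mm) (distance of yellow_lid_handle from where it was at the start of the episode above 0.015 m).
It fails at once if the blue lid is dropped: it falls freely more than 50 mm above the table, away from its box (contact force between blue_lid and anything else below 0.01 N and height (world z) of blue_lid above 0.05 m and horizontal distance between blue_lid and blue_box above 0.12 m).
It also fails if it takes over 54 s, if anything falls off the work surface, if the arm or the gripper's body presses on something with over 40 N, if the wrist force passes 120 N, or if a joint passes its speed limit or range.

### The arm

A 7-joint arm with a two-finger parallel gripper is mounted at the origin on a cart in front of the work surface, level with it; the furniture and walls round the work are solid. World frame = base frame: x ahead of the robot, y to its left, z up, the work surface at z = 0. Lengths are in m, angles in rad, forces in N, time in s.
With the tool pointing down it reaches from about 0.4 to 0.85 m from the base axis. Payload 4.5 kg.
Tool frame: the origin (TCP) lies on the centre line of the jaws, within the pads' length; the fingertips stand r.tip_extent ahead of it and the grasp point (between the pads) is the TCP (r.tip_extent is the distance from the TCP to the fingertips, in m); z points along the fingers, y is the line along which they close (so a half turn about z gives the same grasp; the last joint's range is limited). The gripper opens to 88 mm and grips with 3 to 60 N. Pads are 18 mm wide; open, the fingers measure 123 mm over their backs; the gripper's body (75 mm by 187 mm) begins 45 mm behind the grasp point.
Start: joints at [-1.305, 0.689, -0.195, 1.565, 0.157, 0.902, -0.215], TCP at [0.144, 0.608, 0.258] pointing down, gripper open.
Joint ranges: [-3.01, 3.01], [-0.46, 2.08], [-1.47, 1.51], [0.13, 2.56], [-1, 4.14], [0.04, 2.09], [-2.66, 2.66]. Speed limits (rad/s): [2.57, 2.57, 3.14, 3.14, 3.14, 3.14, 3.14].

### API

Orientations are given as a unit quaternion [x, y, z, w].
In Python, from plant import sensors, vision, finish_job, r gives the robot as it stands. The module is installed in compiled form; this text tells all that it offers.
- The arm moves only by the tool step_arm, never from a script. Its argument "steps" is a list of rows, each a list of 2 entries, a list of its own where there are three numbers: the shift along the tool's x, y, z in cm, then the turn, a rotation vector about the tool's x, y, z in degrees. A call has 1 to 12 rows; each row shifts and turns the commanded pose from where the row before left it, along the tool's axes as they then stand; what a row does not reach is not made up. A row lasts 1/8 s, in which the tool goes at most 62.5 mm and 10.7 degrees, less where a joint would pass 70% of its speed; a pose out of reach is approached as far as the arm can. A call with a gripper value outside its range is refused whole. "claw" is the opening, from -1 (shut) to 1 (fully open), set as the call begins (left out, the last holds). The fingers move at their own pace and stop on an object; "grip_force" is the grip in N (left out, the last holds). Time passes only in rows, so rows that do not move let the fingers close. It gives the time, the measured TCP pose, the force, the opening and the grip force at its end, in the units of the state.
- sensors.get_state(): the state, without advancing time (a new reading comes with each control period).
- vision.snapshot(name): name is "scene" or "top" or "wrist"; returns a dict with "img" (400x640x3 uint8, red, green, blue), "fx", "fy", "cx", "cy" (pixels), "k1" (the pictures are not rectified: a ray, as slopes to the right and down, at radius r is drawn at 1 + k1 r^2 times it, then the intrinsics apply), "position" and "rotation" of the camera in the world. Camera axes: x right, y down, z forward; pixel columns grow to the right and rows downward; lengths in m; the calibration is good to about 2 mm. A picture is of the moment at which its call begins. There is no depth.
- finish_job(): hands the job in; it is judged then, once.
The state is a dict: "clock": time; "q": joint angles; "qd": joint speeds; "joint_torque": joint torques, N m; "tool_pos": TCP position; "eef_rot": TCP orientation; "contact_force": force on the tool from outside, world axes, zero at the start; "moment": the same for the moment, N m; "opening": opening from 0.0 (shut) to 1.0 (fully open); "finger_force": force on a finger pad.
Only numpy, scipy, OpenCV 4.12 (cv2) and the standard library are available. Lean on these libraries where they do the work, as an engineer would, in place of code of your own. Each camera call takes 0.05 s, during which the arm holds its last target. There are 200 camera calls.

## Working session

There is one attempt and no reset: what is moved stays moved. The work goes in short steps, Python scripts to look and compute and a tool call to move; the robot and the scene stay as the last step left them, time stands still between calls to the robot, and variables do not carry over. Pictures are saved under pics/ and viewed, at most 10 in all, crops included, and the job is handed in when it is done.

Besides the shell and the picture viewer there is one more tool, called by a JSON object that holds its "fn" and its "kwargs". step_arm: Moves the arm, as the interface text tells. Its arguments: {"type":"object","properties":{"steps":{"type":"array"},"claw":{"type":"number"},"grip_force":{"type":"number"}},"required":["steps"]}

```bash
mkdir -p pics; python3 - <<'E'
from plant import sensors, vision, r
import cv2
for n in("scene","top"):
    s=vision.snapshot(n); cv2.imwrite(f"pics/{n}0.png",s["img"][:,:,::-1])
    print(n,{k:(v.tolist() if hasattr(v,'tolist') else v) for k,v in s.items() if k!="img"})
print(r.tip_extent, sensors.get_state())
E
```

```text
scene {'fx': 375.7159069069558, 'fy': 375.7159069069558, 'cx': 323.42741584474044, 'cy': 198.73685272874482, 'k1': -0.07087159455834824, 'position': [0.19488728680661674, -0.5745179062589901, 0.6667839071675516], 'rotation': [0.8803759390108661, -0.2481154078745786, 0.10031452144428546, -0.39155324947364634]}
top {'fx': 455.60970623689775, 'fy': 455.60970623689775, 'cx': 319.2720052504126, 'cy': 200.5193728246757, 'k1': -0.11367340935286453, 'position': [0.3156119982965672, -0.025642263666066922, 1.1326758687116794], 'rotation': [0.7181709612624769, -0.6874602618451403, 0.07345247979449533, -0.0789530999719462]}
0.019 {'clock': 0.1, 'q': array([-1.30518486,  0.68989318, -0.19451262,  1.56620648,  0.15730493,
        0.90255201, -0.21508198]), 'qd': array([-0.00100083, -0.0015794 ,  0.00042488, -0.00051804, -0.00043957,
        0.00048747,  0.00201515]), 'joint_torque': array([-2.30948674e-03, -5.28500426e+01, -1.27100408e+00, -1.53838992e+01,
       -5.25126304e-02,  1.92514024e-03,  3.56046712e-05]), 'tool_pos': array([0.14351297, 0.60774972, 0.25700331]), 'eef_rot': array([ 1.15602889e-01,  9.93295161e-01, -8.33545151e-04, -2.80434647e-05]), 'contact_force': array([ 0.48230992, -0.2841137 ,  0.87464955]), 'moment': array([-0.04992348, -0.02053994,  0.00524117]), 'finger_force': 0.0, 'opening': 1.0005725848050069}
```

View pics/top0.png

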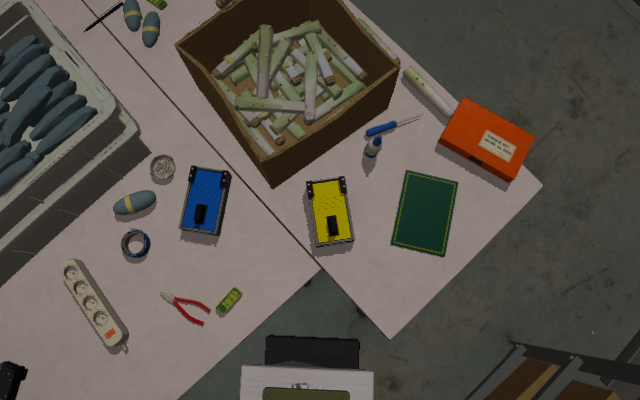

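View pics/scene0.png

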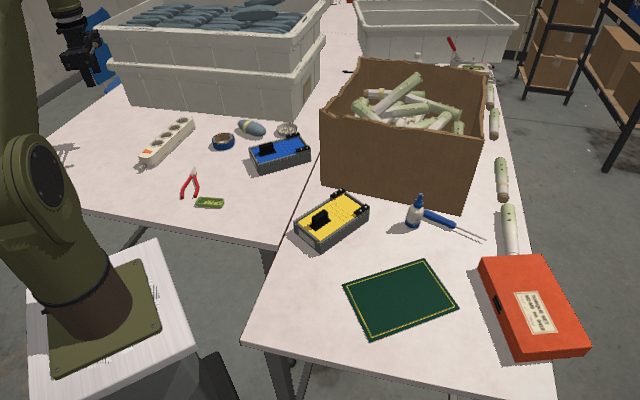

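Top view: the blue lid is at about (205,201) with its handle at (201,215), the yellow lid at (330,212), the mat at (425,213), and the carton's near corner at about (273,187). The scene view shows the same layout.

```bash
cat > h.py <<'E'
import numpy as np, cv2
from scipy.spatial.transform import Rotation as R
def cast(s,px,z):
    K=np.array([[s["fx"],0,s["cx"]],[0,s["fy"],s["cy"]],[0,0,1]])
    px=np.atleast_2d(np.array(px,float))
    d=(px-[s["cx"],s["cy"]])/[s["fx"],s["fy"]]   # radial distortion: invert by fixed point
    u=d.copy()
    for _ in range(20): u=d/(1+s["k1"]*(u**2).sum(1,keepdims=True))
    v=R.from_quat(s["rotation"]).apply(np.c_[u,np.ones(len(u))]); p=np.array(s["position"])
    return p+v*((z-p[2])/v[:,2])[:,None]
def blob(m,box):
    k=np.zeros_like(m); x0,y0,x1,y1=box; k[y0:y1,x0:x1]=m[y0:y1,x0:x1]
    c,_=cv2.findContours(k,cv2.RETR_EXTERNAL,cv2.CHAIN_APPROX_NONE)
    return max(c,key=cv2.contourArea)
def rect(s,c,z):
    P=cast(s,c.reshape(-1,2),z)[:,:2]
    (x,y),(w,h),a=cv2.minAreaRect((P*1000).astype(np.float32))
    if w<h: w,h,a=h,w,a+90
    return np.array([x,y])/1000,(w,h),(a+90)%180-90   # a: direction of long side
E
python3 - <<'E'
from h import *; from plant import vision
s=vision.snapshot("top"); hsv=cv2.cvtColor(s["img"],cv2.COLOR_RGB2HSV)
B=cv2.inRange(hsv,(105,150,90),(125,255,255)); Y=cv2.inRange(hsv,(22,150,120),(34,255,255)); G=cv2.inRange(hsv,(60,80,20),(95,255,140)); K=cv2.inRange(hsv,(0,0,0),(180,255,45))
for n,m,b,z in(("blue",B,(170,155,240,245),.039),("yel",Y,(295,170,365,255),.039),("mat",G,(380,160,470,265),.003),("bh",K,(192,200,209,225),.069),("yh",K,(325,212,342,237),.069)):
    c=blob(m,b); print(n,cv2.boundingRect(c),rect(s,c,z))
print(cast(s,[[273,187]],.2))
E
```

```text
blue (183, 170, 39, 61) (array([0.54609967, 0.27486511]), (146.6686248779297, 79.11849212646484), -6.135215759277344)
yel (313, 181, 38, 62) (array([ 0.53190588, -0.03870817]), (146.2572479248047, 78.578125), 11.393827438354492)
mat (391, 171, 67, 86) (array([ 0.54359601, -0.27980542]), (196.9255828857422, 137.36697387695312), -11.174240112304688)
bh (194, 204, 13, 21) (array([0.503534  , 0.27312918]), (48.56328201293945, 25.59579849243164), -5.816368103027344)
yh (327, 216, 12, 20) (array([ 0.48982651, -0.0451702 ]), (47.06618881225586, 20.659452438354492), 11.442619323730469)
[[0.54499233 0.08517692 0.2       ]]
```

{"fn": "step_arm", "kwargs": {"steps": [[[-4.3, -2.36, 0], [0, 0, 0]], [[-4.3, -2.36, 0], [0, 0, 0]], [[-4.3, -2.36, 0], [0, 0, 0]], [[-4.3, -2.36, 0], [0, 0, 0]], [[-4.3, -2.36, 0], [0, 0, 0]], [[-4.3, -2.36, 0], [0, 0, 0]], [[-4.3, -2.36, 0], [0, 0, 0]], [[-4.3, -2.36, 0], [0, 0, 0]], [[-4.3, -2.36, 0], [0, 0, 0]], [[-4.3, -2.36, 0], [0, 0, 0]], [[0, 0, 0], [0, 0, -7.2]], [[0, 0, 0], [0, 0, 0]]], "claw": 1}}

```text
clock: 1.65
tool_pos: [0.5079, 0.2794, 0.2574]
eef_rot: [0.054, 0.999, 0.0, -0.0]
contact_force: [0.5, 0.4, -0.3]
opening: 1.003
finger_force: 0.0
```

```bash
python3 - <<'E'
from h import *; from plant import vision,sensors
s=vision.snapshot("wrist"); cv2.imwrite("pics/w1.png",s["img"][:,:,::-1])
t=sensors.get_state(); print(t["tool_pos"],R.from_quat(t["eef_rot"]).as_matrix().round(3),s["position"])
hsv=cv2.cvtColor(s["img"],cv2.COLOR_RGB2HSV)
B=cv2.inRange(hsv,(105,150,60),(125,255,255)); c=blob(B,(0,0,640,400)); print(cv2.boundingRect(c),rect(s,c,.039))
E
```

```text
[0.50740591 0.28010796 0.257497  ] [[-0.994  0.108 -0.001]
 [ 0.108  0.994  0.001]
 [ 0.001  0.    -1.   ]] [0.42715235 0.28794886 0.38392365]
(277, 130, 82, 137) (array([0.54234845, 0.27485303]), (146.78353881835938, 79.18244171142578), -6.1916046142578125)
```

View pics/w1.png

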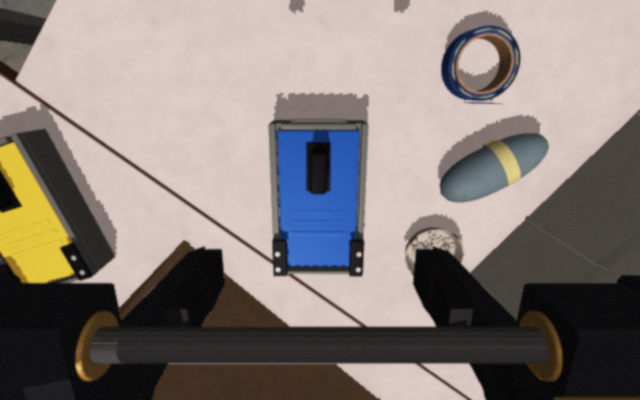

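The wrist view shows the blue lid at about (318,198), with the handle rib at (318,167) on its middle line and nothing close to the box. I'll go down with the jaws half closed.

{"fn": "step_arm", "kwargs": {"steps": [[[0.1, -0.1, 3.5], [0, 0, 0]], [[0, 0, 3.5], [0, 0, 0]], [[0, 0, 3.5], [0, 0, 0]], [[0, 0, 3.5], [0, 0, 0]], [[0, 0, 2.5], [0, 0, 0]], [[0, 0, 1.5], [0, 0, 0]], [[0, 0, 1.0], [0, 0, 0]], [[0, 0, 0.5], [0, 0, 0]], [[0, 0, 0], [0, 0, 0]], [[0, 0, 0], [0, 0, 0]]], "claw": 0.1, "grip_force": 35}}

```text
clock: 2.95
tool_pos: [0.5072, 0.2791, 0.0634]
eef_rot: [0.053, 0.999, 0.0, 0.0]
contact_force: [-0.1, 0.4, 0.9]
opening: 0.549
finger_force: 0.0
```

```bash
python3 - <<'E'
from h import *; from plant import vision
s=vision.snapshot("wrist"); cv2.imwrite("pics/w2.png",s["img"][:,:,::-1])
E
```

```text
(no output)
```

View pics/w2.png

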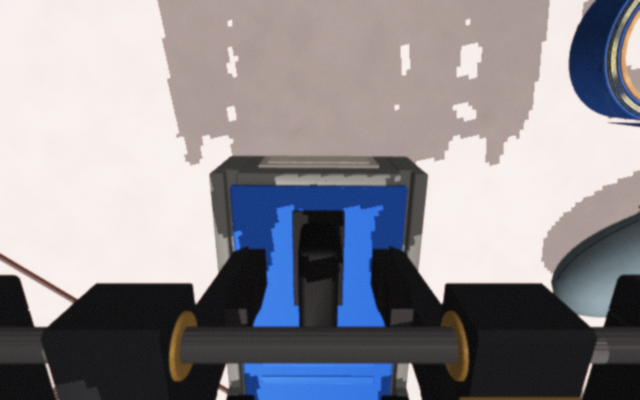

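The rib, at about (320,260), stands midway between the fingers (at 240 and 400), and the jaws are clear of the guides. I'll close them.

{"fn": "step_arm", "kwargs": {"steps": [[[0, 0, 0], [0, 0, 0]], [[0, 0, 0], [0, 0, 0]], [[0, 0, 0], [0, 0, 0]], [[0, 0, 0], [0, 0, 0]], [[0, 0, 0], [0, 0, 0]], [[0, 0, 0], [0, 0, 0]]], "claw": -1, "grip_force": 35}}

```text
clock: 3.75
tool_pos: [0.5068, 0.279, 0.0628]
eef_rot: [0.053, 0.999, 0.0, 0.0]
contact_force: [-0.2, -0.2, -0.1]
opening: 0.18
finger_force: 35.0
```

{"fn": "step_arm", "kwargs": {"steps": [[[-0.06, 0, -0.22], [0, 1, 0]], [[-0.06, 0, -0.22], [0, 1, 0]], [[-0.06, 0, -0.22], [0, 1, 0]], [[-0.06, 0, -0.22], [0, 1, 0]], [[-0.06, 0, -0.22], [0, 1, 0]], [[0, 0, 0], [0, 0, 0]], [[0, 0, 0], [0, 0, 0]]]}}

```text
clock: 4.62
tool_pos: [0.51, 0.2786, 0.0735]
eef_rot: [0.053, 0.998, 0.002, -0.044]
contact_force: [0.4, -0.2, -2.0]
opening: 0.179
finger_force: 35.0
```

```bash
python3 - <<'E'
from h import *; from plant import vision,sensors
t=sensors.get_state(); print(t["tool_pos"],R.from_quat(t["eef_rot"]).as_matrix().round(3),t["contact_force"],t["moment"])
s=vision.snapshot("scene"); a=s["img"][110:200,220:340]; b=vision.snapshot("wrist")["img"]
a=cv2.resize(a,(640,480))[:,:,::-1]; cv2.imwrite("pics/l1.png",a)
E
```

```text
[0.50998616 0.27861111 0.07353088] [[-0.991  0.106 -0.087]
 [ 0.105  0.994  0.009]
 [ 0.087  0.    -0.996]] [ 0.40501981 -0.20346748 -2.03886003] [-0.00826984 -0.04777875  0.00815556]
```

View pics/l1.png

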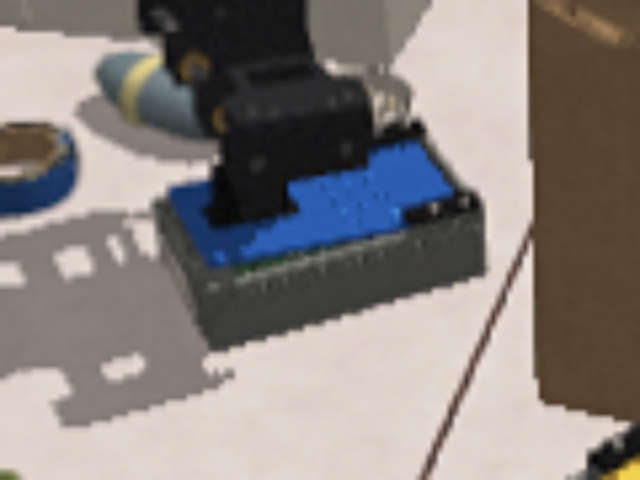

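The front end stands above the lip, at about (215,265) in the crop, and the back end is still under the roofs at (440,205). I'll slide it out.

{"fn": "step_arm", "kwargs": {"steps": [[[0.5, 0, 0.04], [0, 0, 0]], [[0.5, 0, 0.04], [0, 0, 0]], [[0.5, 0, 0.04], [0, 0, 0]], [[0.5, 0, 0.04], [0, 0, 0]], [[0.5, 0, 0.04], [0, 0, 0]], [[0.5, 0, 0.04], [0, 0, 0]], [[0.5, 0, 0.04], [0, 0, 0]], [[0.5, 0, 0.04], [0, 0, 0]], [[0.5, 0, 0.04], [0, 0, 0]], [[0.5, 0, 0.04], [0, 0, 0]], [[0, 0, 0], [0, 0, 0]]]}}

```text
clock: 6.1
tool_pos: [0.4597, 0.2841, 0.074]
eef_rot: [0.053, 0.998, 0.002, -0.044]
contact_force: [-0.6, 0.1, -1.2]
opening: 0.178
finger_force: 35.0
```

{"fn": "step_arm", "kwargs": {"steps": [[[0.09, 0, -1], [0, 0, 0]], [[0.17, 0, -2], [0, 0, 0]], [[0.17, 0, -2], [0, 0, 0]], [[0.17, 0, -2], [0, 0, 0]], [[0.17, 0, -2], [0, 0, 0]], [[0.09, 0, -1], [0, 0, 0]], [[0, 0, 0], [0, -2.5, 0]], [[0, 0, 0], [0, -2.5, 0]], [[0, 0, 0], [0, 0, 0]]]}}

```text
clock: 7.22
tool_pos: [0.4595, 0.284, 0.1745]
eef_rot: [0.052, 0.999, -0.0, -0.0]
contact_force: [1.5, 0.8, -1.6]
opening: 0.177
finger_force: 35.0
```

```bash
python3 - <<'E'
from h import *; from plant import vision,sensors
t=sensors.get_state(); print(t["tool_pos"],R.from_quat(t["eef_rot"]).as_matrix().round(3),t["contact_force"],t["moment"])
s=vision.snapshot("scene"); cv2.imwrite("pics/s3.png",s["img"][:,:,::-1])
E
```

```text
[0.45950987 0.28402901 0.17447107] [[-0.995  0.104 -0.001]
 [ 0.104  0.995 -0.001]
 [ 0.001 -0.001 -1.   ]] [ 1.54572775  0.83286877 -1.58874572] [0.0102969  0.02865496 0.00731854]
```

View pics/s3.png

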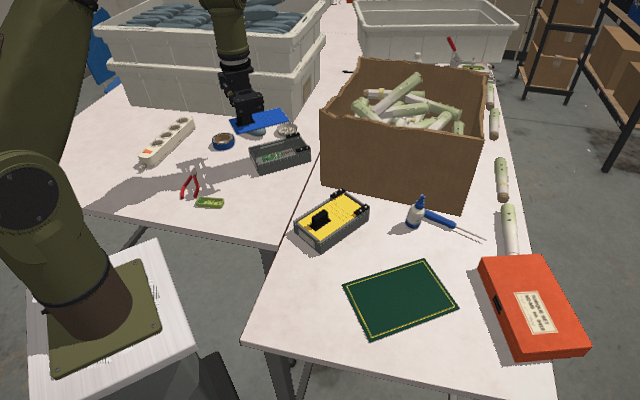

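The lid is held level at about (258,122), clear of its box. I'll carry it past the carton on the robot's side.

{"fn": "step_arm", "kwargs": {"steps": [[[0.35, -1.45, 0], [0, 0, 0]], [[0.7, -2.9, 0], [0, 0, 0]], [[0.7, -2.9, 0], [0, 0, 0]], [[0.35, -1.45, 0], [0, 0, 0]], [[-0.24, -3.33, 0], [0, 0, 0]], [[-0.24, -3.33, 0], [0, 0, 0]], [[-0.24, -3.33, 0], [0, 0, 0]], [[-0.24, -3.33, 0], [0, 0, 0]], [[-0.24, -3.33, 0], [0, 0, 0]], [[-0.24, -3.33, 0], [0, 0, 0]]]}}

```text
clock: 8.52
tool_pos: [0.4239, -0.0017, 0.1744]
eef_rot: [0.053, 0.999, 0.0, 0.0]
contact_force: [0.2, 0.7, -2.4]
opening: 0.179
finger_force: 35.0
```

{"fn": "step_arm", "kwargs": {"steps": [[[-0.24, -3.33, 0], [0, 0, 0]], [[-0.24, -3.33, 0], [0, 0, 0]], [[-0.24, -3.33, 0], [0, 0, 0]], [[-1.73, -2.72, 0], [0, 0, 0]], [[-1.73, -2.72, 0], [0, 0, 0]], [[-1.73, -2.72, 0], [0, 0, 0]], [[-1.73, -2.72, 0], [0, 0, 0]], [[-1.73, -2.72, 0], [0, 0, 0]], [[-1.73, -2.72, 0], [0, 0, 0]], [[0, 0, 0], [0, 0, 2.5]], [[0, 0, 0], [0, 0, 2.5]], [[0, 0, 0], [0, 0, 0]]]}}

```text
clock: 10.02
tool_pos: [0.5057, -0.2727, 0.1743]
eef_rot: [0.096, 0.995, 0.0, -0.0]
contact_force: [-0.4, -0.1, -1.9]
opening: 0.18
finger_force: 35.0
```

```bash
python3 - <<'E'
from h import *; from plant import vision,sensors
t=sensors.get_state(); M=R.from_quat(t["eef_rot"]).as_matrix(); print(t["tool_pos"],M.round(3),t["contact_force"],t["moment"])
print("to go (cm, tool)",100*M.T@(np.array([.506,-.273,.0665])-t["tool_pos"]))
s=vision.snapshot("scene"); cv2.imwrite("pics/s4.png",s["img"][:,:,::-1])
E
```

```text
[ 0.50565743 -0.27270904  0.17432482] [[-0.982  0.191 -0.001]
 [ 0.191  0.982  0.001]
 [ 0.001  0.001 -1.   ]] [-0.42325993 -0.05851052 -1.87648703] [0.01513235 0.10292174 0.00423447]
to go (cm, tool) [-0.04743435 -0.02849533 10.78243352]
```

View pics/s4.png

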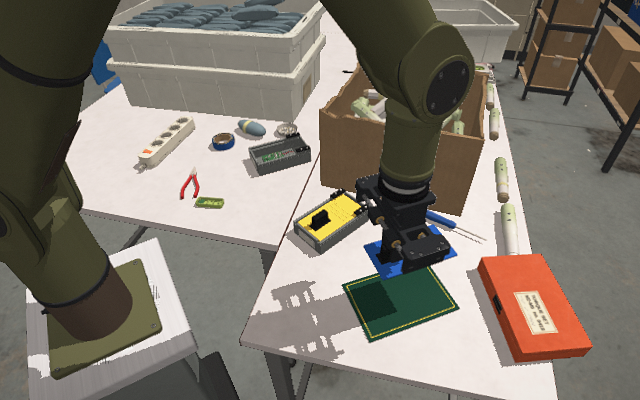

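The lid is held level over the mat at about (400,258), with its shadow on the mat. I'll lower it.

{"fn": "step_arm", "kwargs": {"steps": [[[0, 0, 2], [0, 0, 0]], [[0, 0, 2.5], [0, 0, 0]], [[0, 0, 2.5], [0, 0, 0]], [[0, 0, 2.5], [0, 0, 0]], [[0, 0, 2], [0, 0, 0]], [[0, 0, 1.2], [0, 0, 0]], [[0, 0, 0.6], [0, 0, 0]], [[0, 0, 0.3], [0, 0, 0]], [[0, 0, 0], [0, 0, 0]], [[0, 0, 0], [0, 0, 0]]]}}

```text
clock: 11.32
tool_pos: [0.5062, -0.2741, 0.0388]
eef_rot: [0.097, 0.995, -0.0, 0.0]
contact_force: [0.6, -0.5, -1.2]
opening: 0.178
finger_force: 35.0
```

{"fn": "step_arm", "kwargs": {"steps": [[[0, 0, 0.15], [0, 0, 0]], [[0, 0, 0.15], [0, 0, 0]], [[0, 0, 0.1], [0, 0, 0]], [[0, 0, 0], [0, 0, 0]], [[0, 0, 0], [0, 0, 0]]]}}

```text
clock: 11.95
tool_pos: [0.506, -0.2739, 0.0343]
eef_rot: [0.097, 0.995, 0.0, 0.0]
contact_force: [0.6, 0.5, -1.2]
opening: 0.179
finger_force: 35.0
```

{"fn": "step_arm", "kwargs": {"steps": [[[0, 0, 0.1], [0, 0, 0]], [[0, 0, 0.1], [0, 0, 0]], [[0, 0, 0.05], [0, 0, 0]], [[0, 0, 0], [0, 0, 0]], [[0, 0, 0], [0, 0, 0]]]}}

```text
clock: 12.58
tool_pos: [0.506, -0.2739, 0.0318]
eef_rot: [0.097, 0.995, 0.0, 0.0]
contact_force: [-0.7, 0.2, -0.6]
opening: 0.175
finger_force: 35.0
```

{"fn": "step_arm", "kwargs": {"steps": [[[0, 0, 0.1], [0, 0, 0]], [[0, 0, 0.05], [0, 0, 0]], [[0, 0, 0], [0, 0, 0]], [[0, 0, 0], [0, 0, 0]]]}}

```text
clock: 13.08
tool_pos: [0.506, -0.274, 0.0317]
eef_rot: [0.097, 0.995, -0.0, 0.0]
contact_force: [-3.0, 1.5, 11.7]
opening: 0.181
finger_force: 35.0
```

The lid is in contact with the mat. I'll release it and retreat upward.

{"fn": "step_arm", "kwargs": {"steps": [[[0, 0, 0], [0, 0, 0]], [[0, 0, 0], [0, 0, 0]], [[0, 0, 0], [0, 0, 0]], [[0, 0, 0], [0, 0, 0]], [[0, 0, -0.5], [0, 0, 0]], [[0, 0, -2], [0, 0, 0]], [[0, 0, -3], [0, 0, 0]], [[0, 0, -3], [0, 0, 0]], [[0, 0, -4], [0, 0, 0]], [[0, 0, -4], [0, 0, 0]], [[0, 0, 0], [0, 0, 0]], [[0, 0, 0], [0, 0, 0]]], "claw": 0.1}}

```text
clock: 14.58
tool_pos: [0.5054, -0.274, 0.195]
eef_rot: [0.097, 0.995, -0.0, -0.0]
contact_force: [0.7, 0.6, -0.3]
opening: 0.551
finger_force: 0.0
```

```bash
python3 - <<'E'
from h import *; from plant import vision,sensors
print(sensors.get_state()["tool_pos"])
s=vision.snapshot("wrist"); cv2.imwrite("pics/w5.png",s["img"][:,:,::-1])
hsv=cv2.cvtColor(s["img"],cv2.COLOR_RGB2HSV)
c=blob(cv2.inRange(hsv,(105,150,60),(125,255,255)),(0,0,640,400)); print(rect(s,c,.008))
E
```

```text
[ 0.50539298 -0.27398581  0.19502823]
(array([ 0.5411853 , -0.28084515]), (147.40708923339844, 80.11454772949219), -11.042648315429688)
```

View pics/w5.png

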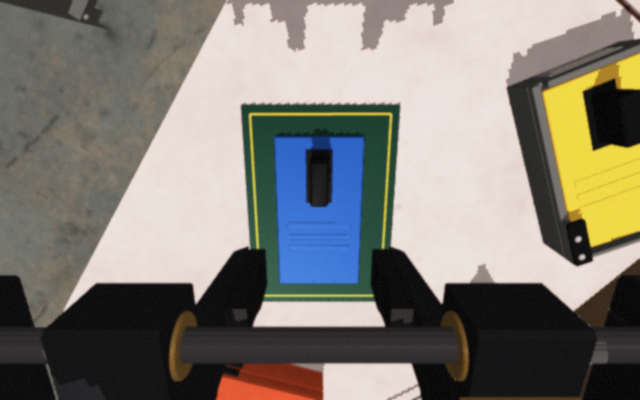

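The lid lies flat, handle up, and centred on the mat at about (319,210). The yellow lid is shut, and the gripper is well clear.

```bash
python3 -c "from plant import finish_job; print(finish_job())"
```

```text
the job is handed in; nothing more can be done
None
```

The blue lid is off its box and lies flat, handle up, about 3 mm from the mat's centre; the yellow lid was left shut, and the job was handed in at about 15 s of the 54 s allowed, with no verdict returned.

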